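# Slide the tall specimen carrier into its docking bay and latch it

### The arm

A 7-joint arm with a two-finger parallel gripper is mounted at the origin on the work surface. World frame = base frame: x ahead of the robot, y to its left, z up, the work surface at z = 0. Lengths are in m, angles in rad, forces in N, time in s.
With the tool pointing down it reaches from about 0.425 to 0.875 m from the base axis. Payload 8.4 kg.
Tool frame: the origin (TCP) lies at the very end of the fingers, on their centre line; the grasp point (between the pads) lies 19 mm behind it (robot.hold_point_z is the distance from the TCP to the grasp point, in m); x points along the fingers, y is the direction in which the jaws open and shut, and the axes are right-handed (so a half turn about x gives the same grasp; the last joint's range is limited). The gripper opens to 85 mm and grips with 20 to 120 N. Pads are 22 mm wide; open, the fingers measure 114 mm over their backs; the gripper's body (76 mm by 85 mm) begins 54 mm behind the grasp point. The pads swing forward as they close: fully open they stand 13 mm farther back than shut.
Start: joints at [1.075, 0.333, 0.04, 1.465, -0.013, 1.343, -0.059], TCP at [0.251, -0.599, 0.231] pointing down, gripper open.
Joint ranges: [-2.58, 2.58], [-0.38, 2.09], [-1.3, 1.39], [0.25, 2.4], [-1.5, 4.64], [0.08, 2.09], [-2.65, 2.65]. Speed limits (rad/s): [2.22, 2.22, 2.79, 2.79, 3.14, 3.14, 3.14].

### API

Orientations are given as [roll, pitch, yaw] about the fixed x, y, z axes, in that order (R = Rz(yaw) Ry(pitch) Rx(roll)).
In Python, from cell import robot gives the robot as it stands. The module is installed in compiled form; this text tells all that it offers.
- The arm moves only by the shell command python3 -m inch 'ROWS' [OPENING]. ROWS is a JSON object of lists of equal length, an entry for each row: "delta_pos": the shift along the tool's x, y, z in mm, a list of three; "roll": the turn about the tool's x in degrees. A call has exactly 5 rows; each row is the pose to reach, as a shift and turn from the pose commanded when the call began, along the tool's axes at that moment; what a row does not reach only later rows make up. A row lasts 1/8 s, in which the tool goes at most 62.5 mm and 10.7 degrees, less where a joint would pass 70% of its speed; a pose out of reach is approached as far as the arm can. A call with a gripper value outside its range is refused whole. OPENING is the finger opening in mm, from 0 to 85.4, set as the call begins (- or left out, the last holds). The fingers move at their own pace and stop on an object; the grip force is fixed at half the most. Time passes only in rows, so rows that repeat a pose let the fingers close, or fill a call up. It gives the time, the measured TCP pose, the force and the opening at its end, in the units of the state.
- robot.sense(): the state, without advancing time (a new reading comes with each control period).
- robot.camera(name): name is "scene" or "top"; returns a dict with "img" (384x512x3 uint8, blue, green, red), "fovy" (degrees; the focal length in pixels is half the picture's height over the tangent of half this angle, whatever the lens; pixels are square), "cx", "cy" (the principal point, pixels), "D" ([k1, k2, p1, p2, k3] as OpenCV has them; the pictures are not rectified), "world_from_camera" (4x4, takes a point from camera to world coordinates). Camera axes: x right, y down, z forward; pixel columns grow to the right and rows downward; lengths in m; the calibration is good to about 2 mm. A picture is of the moment at which its call begins. There is no depth.
- robot.job_done(): hands the job in, once; it reports no verdict.
The state is a dict: "time": time; "joint_positions": joint angles; "dq": joint speeds; "tau": joint torques, N m; "position": TCP position; "orientation": TCP orientation; "ft_force": force on the tool from outside, world axes, zero at the start; "wrist_torque": the same for the moment, N m; "grip_width": opening from 0.0 (shut) to 1.0 (fully open).
Only numpy, scipy, OpenCV 4.12 (cv2) and the standard library are available. Lean on these libraries where they do the work, as an engineer would, in place of code of your own. Each camera call takes 0.05 s, during which the arm holds its last target.

### The job

Push the tall, heavy specimen carrier along the bench, low near its base so that it slides upright and does not tip, until it is fully home: between the guide rails and square against the back stop of the docking bay. Then push the swing latch fully shut behind it and leave it so. Only push: do not take the carrier by its handle, lift it or tip it, and leave the other things on the bench where they stand.

Things in the scene. Friction and masses are not known exactly. Their poses are not given: they have to be found in the camera images.
- carrier: Tall loose box, grey with white lid: 100 mm along its x, 110 along its y, 170 high (black handle on the lid up to 205). 1.2 to 1.8 kg; sliding takes 6 to 13 N. Pushed in its upper half it may tip; pushed at its lowest 40 mm it slides. Origin: centre of its underside. Its +x side faces the bay within 0.2 rad: push on its -x side.
- carrier_handle (a point): Middle of the carrier's black carrying handle, a 12 mm bar along the carrier's y, 80 mm long, 199 mm above the bench. Not to be used.
- dock: Dark steel docking bay fixed to the bench (place and yaw vary). Origin: on the bench, where the docked carrier's origin comes to lie, axes parallel. The carrier enters along the bay's +x, on plain bench. Back stop: face at x = +50 mm, 60 mm high. Guide rails 30 mm high, inner faces at y = +-60 mm (5 mm play each side) from x = -15 to +64 mm.
- dock_mouth (a point): Middle of the bay's mouth, on the bench, at x = -50 mm of the bay. From x = -15 mm the rails flare outwards at 29 degrees to about x = -50, y = +-80 mm (inner faces) here. The latch post, 26 mm thick, 66 mm high, stands at x = -66, y = +90 mm.
- latch (a joint): Swing latch, angle a about its upright post. At a the bar points along (-sin a, -cos a) in the bay's x, y: 0 = shut, across the mouth, its bar 10 mm behind a docked carrier; 1.57 = along the bay's -x; larger = swung outwards. Starts open at 1.75 to 2.05, stops at 0 and 2.2, stays where it is left (0.06 N m, under 1 N at its tip).
- latch_pivot (a point): The latch's turning axis, half-way up the bar, 53 mm above the bench (at x = -66, y = +90 mm of the bay).
- latch_tip (a point): Free end of the latch's plain dark steel bar, half-way up it. The bar is 105 mm long from the axis, 12 mm thick and 16 mm high, 45 to 61 mm above the bench.
- rack_big: Bystander: white tube rack with large orange-capped tubes, 74 x 140 mm, 115 mm high, behind the bay's stop. Origin under its centre.
- rack_small: Bystander: small grey rack with red-capped tubes, 46 x 103 mm, 95 mm high, to the far left. Origin under its centre.
- jar: Bystander: specimen jar with orange lid, 54 mm across, 75 mm high, beside the bay on the robot's side. Origin under its centre.
- cup: Bystander: white open cup, 60 mm across, 70 mm high, beside the bay on the robot's side. Origin under its centre.
- spray: Bystander: white spray bottle, 64 mm across, 177 mm high, on the far side of the bay. Origin under its centre.

How it is judged:
By the outcome, as a careful person would: the job done as asked, in the order asked, and still so for the second after the job is handed in, with the robot touching nothing.
It also fails if it takes over 61 s, if anything falls off the work surface, if the arm or the gripper's body presses on something with over 40 N, if the wrist force passes 120 N, or if a joint passes its speed limit or range.

## Working session

There is one attempt and no reset: what is moved stays moved. The work goes in short steps, Python scripts to look and compute and a shell command to move; the robot and the scene stay as the last step left them, time stands still between calls to the robot, and variables do not carry over. Pictures are saved under pics/ and viewed, and the job is handed in when it is done.

```bash
mkdir -p pics; cat > h.py <<'E'
import numpy as np,cv2
from cell import robot
def cam(n):
    c=robot.camera(n); h=c["img"].shape[0]
    f=h/2/np.tan(np.radians(c["fovy"])/2)
    c["K"]=np.array([[f,0,c["cx"]],[0,f,c["cy"]],[0,0,1.]]); c["D"]=np.array(c["D"],float); c["T"]=np.array(c["world_from_camera"])
    return c
def ray(c,uv):
    p=cv2.undistortPoints(np.array(uv,float).reshape(-1,1,2),c["K"],c["D"]).reshape(-1,2)
    d=np.c_[p,np.ones(len(p))]@c["T"][:3,:3].T
    return c["T"][:3,3],d
def onz(c,uv,z):
    o,d=ray(c,uv); return o+d*((z-o[2])/d[:,2])[:,None]
def proj(c,P):
    Ti=np.linalg.inv(c["T"]); 
    return cv2.projectPoints(np.array(P,float).reshape(-1,1,3),cv2.Rodrigues(Ti[:3,:3])[0],Ti[:3,3],c["K"],c["D"])[0].reshape(-1,2)
E
python3 - <<'E'
from h import *
for n in("scene","top"):
    c=cam(n); cv2.imwrite(f"pics/{n}0.png",cv2.resize(c["img"],(800,600),interpolation=cv2.INTER_CUBIC)); print(n,c["T"].round(3).tolist(),c["K"][0,0])
print({k:np.round(v,3).tolist() for k,v in robot.sense().items()})
E
```

```text
scene [[-0.343, 0.549, -0.762, 1.148], [0.939, 0.188, -0.287, 0.225], [-0.014, -0.814, -0.58, 0.564], [0.0, 0.0, 0.0, 1.0]] 377.3397372141366
top [[0.0, -0.996, 0.086, 0.495], [-1.0, 0.0, 0.007, 0.019], [-0.007, -0.086, -0.996, 0.998], [0.0, 0.0, 0.0, 1.0]] 372.4319444694551
{'time': 0.1, 'joint_positions': [1.075, 0.334, 0.04, 1.466, -0.013, 1.343, -0.059], 'dq': [0.0, -0.0, -0.0, -0.003, -0.001, 0.001, 0.002], 'tau': [0.004, -66.002, 1.37, -40.647, 0.017, 0.009, 0.0], 'position': [0.251, -0.599, 0.231], 'orientation': [-1.528, 1.569, 2.011], 'ft_force': [-0.206, 0.091, 0.09], 'wrist_torque': [0.03, 0.005, -0.029], 'grip_width': 0.996}
```

View pics/scene0.png

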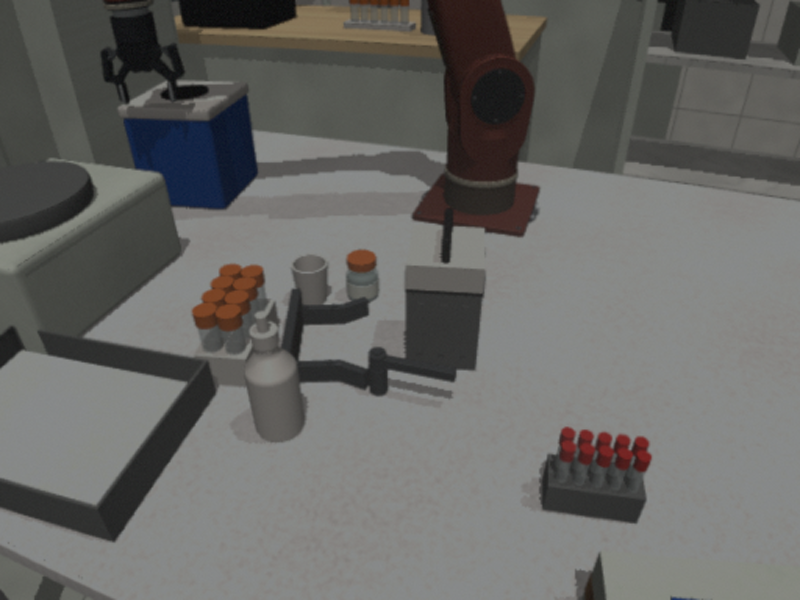

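View pics/top0.png

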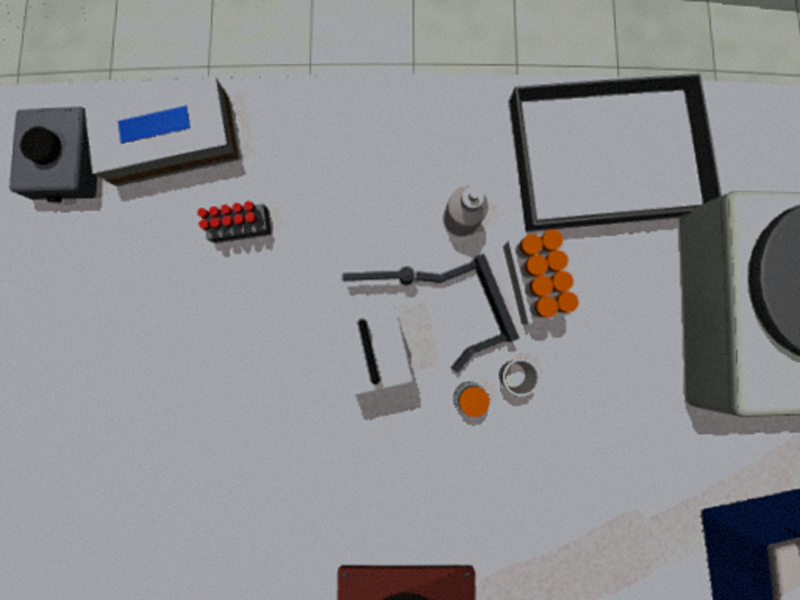

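The top view shows the handle at (369,350), the latch post at (406,275) with its bar pointing left, the back stop at (497,297) and rail ends near (455,367). The bay opens to the left, which is world +y. I'll zoom in for precise corners.

```bash
python3 - <<'E'
from h import *
c=cam("top"); im=c["img"]; a=im[140:280,200:350]; a=cv2.convertScaleAbs(a,alpha=1.6)
cv2.imwrite("pics/topz.png",cv2.resize(a,(750,700)[:1]+(600,) if 0 else None,fx=4.2,fy=4.2,interpolation=cv2.INTER_CUBIC))
c=cam("scene"); im=c["img"]; a=im[130:270,170:320]; a=cv2.convertScaleAbs(a,alpha=1.8)
cv2.imwrite("pics/scz.png",cv2.resize(a,None,fx=4.2,fy=4.2,interpolation=cv2.INTER_CUBIC))
E
```

```text
(no output)
```

View pics/topz.png

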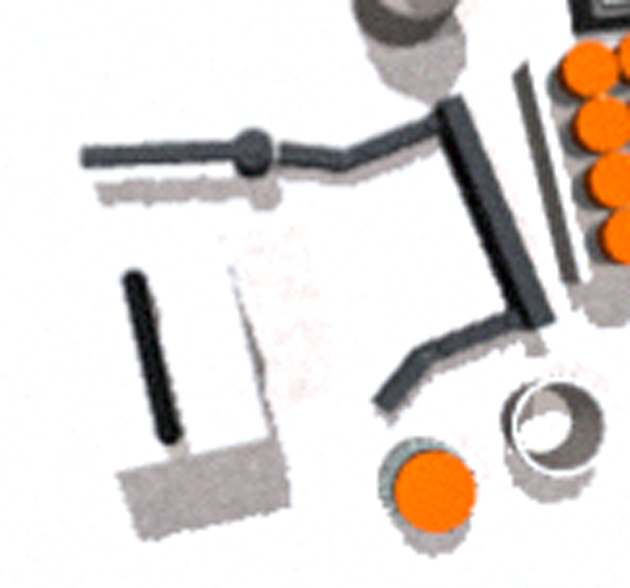

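View pics/scz.png

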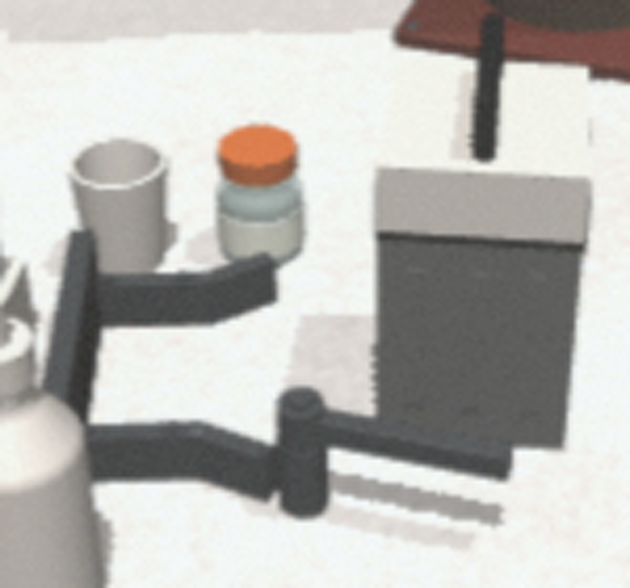

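```bash
python3 - <<'E'
from h import *
c=cam("top")
def Z(uv): return (np.array(uv,float)+.5)/4.2-.5+[200,140]
def w(uv,z): return onz(c,Z(uv),z)[:,:2]
hd=w([[134,275],[170,438]],.205);print("handle",hd.round(4).tolist(),hd.mean(0))
d=hd[0]-hd[1];print("len",np.linalg.norm(d)); # carrier y axis along handle
st=w([[445,103],[525,322]],.06);print("stop",st.round(4).tolist(), "len",np.linalg.norm(st[0]-st[1]))
rr=w([[512,308],[420,347],[375,402]],.03);print("railR",rr.round(4).tolist())
rl=w([[440,125],[345,165],[280,160]],.03);print("railL",rl.round(4).tolist())
post=w([[254,152]],.066)[0];tip=w([[82,157]],.061)[0];print("post",post,"tip",tip,np.linalg.norm(post-tip))
a=lambda v:np.arctan2(v[1],v[0])
print("yaw handle",a(d)-np.pi/2,"stop",a(st[0]-st[1])-np.pi/2,"railR",a(rr[0]-rr[1]),"railL",a(rl[0]-rl[1]))
b=tip-post; 
yaw=a(st[0]-st[1])-np.pi/2
def R(y):return np.array([[np.cos(y),-np.sin(y)],[np.sin(y),np.cos(y)]])
for yaw in(yaw,a(rr[0]-rr[1]),a(rl[0]-rl[1])):
    bb=R(yaw).T@b; print("yaw",yaw,"org from post",post-R(yaw)@[-.066,.09],"from stop",st.mean(0)-R(yaw)@[.05,0],"latch a",np.arctan2(-bb[0],-bb[1]))
s=cam("scene")
def S(uv): return (np.array(uv,float)+.5)/4.2-.5+[170,130]
def ws(uv,z): return onz(s,S(uv),z)[:,:2].round(4).tolist()
print("scene: carrier +y face bottom",ws([[380,428],[563,447]],0),"handle end",ws([[485,150],[493,20]],.2),"post",ws([[302,396]],.066),"tip",ws([[510,460]],.053))
print("scene railL bot", ws([[100,480],[190,473],[265,495]],0),"lid top near edge",ws([[378,168],[590,178]],.17))
for nm,uv in dict(jar=[435,492],cup=[553,427]).items(): print(nm,w([uv],.073))
E
```

```text
handle [[0.5218, 0.0639], [0.4398, 0.0455]] [0.48080254 0.05473409]
len 0.08407962000928935
stop [[0.6308, -0.1157], [0.4985, -0.1622]] len 0.14025457860983293
railR [[0.5072, -0.16], [0.4833, -0.1027], [0.4496, -0.0747]]
railL [[0.6213, -0.1167], [0.5962, -0.0571], [0.5993, -0.0167]]
post [6.00245938e-01 1.80329589e-04] tip [0.59784713 0.10378473] 0.10363217120660584
yaw handle -1.3499143760621861 stop -1.2327600464607034 railR -1.1756355280704802 railL -1.1719771020278025
yaw -1.2327600464607034 org from post [ 0.53722716 -0.09193174] from stop [ 0.54803415 -0.09179045] latch a 1.885683214232297
yaw -1.1756355280704802 org from post [ 0.54258895 -0.09537945] from stop [ 0.54536808 -0.0928141 ] latch a 1.9428077326225202
yaw -1.1719771020278025 org from post [ 0.54293894 -0.09558975] from stop [ 0.54519938 -0.09288483] latch a 1.946466158665198
scene: carrier +y face bottom [[0.5387, 0.0187], [0.5215, 0.1152]] handle end [[0.5641, 0.0759], [0.44, 0.0454]] post [[0.6001, -0.0007]] tip [[0.5975, 0.1039]]
scene railL bot [[0.6253, -0.1054], [0.6048, -0.0634], [0.6071, -0.0202]] lid top near edge [[0.5479, 0.0205], [0.5243, 0.1167]]
jar [[ 0.39898271 -0.1054973 ]]
cup [[ 0.43662906 -0.17552233]]
```

```bash
python3 - <<'E'
from h import *
c=cam("scene"); im=c["img"]; a=im[0:80,40:150]; a=cv2.convertScaleAbs(a,alpha=2.2,beta=10)
cv2.imwrite("pics/grip.png",cv2.resize(a,None,fx=7,fy=7,interpolation=cv2.INTER_CUBIC))
from scipy.spatial.transform import Rotation as Rn
print(Rn.from_euler("xyz",robot.sense()["orientation"]).as_matrix().round(3))
E
```

```text
[[-0.     0.386 -0.922]
 [ 0.    -0.922 -0.386]
 [-1.    -0.     0.   ]]
```

View pics/grip.png

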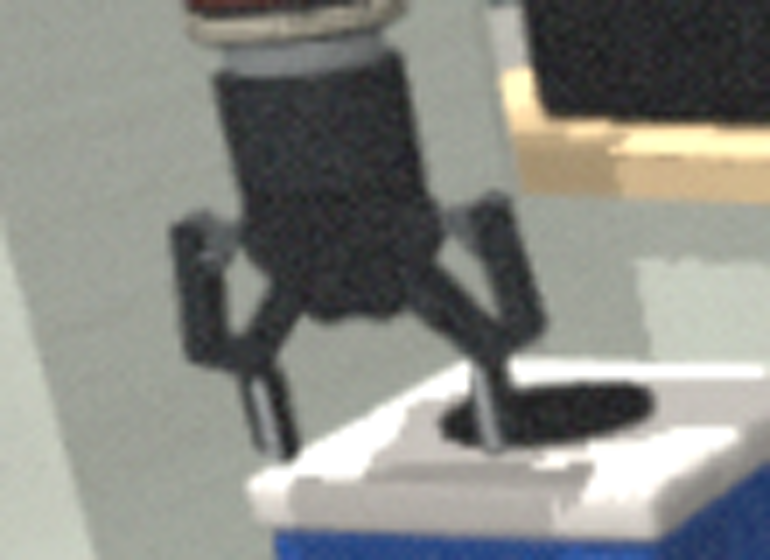

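The camera views give these estimates:

| Item | Position (x, y) | Yaw or angle |
|---|---|---|
| Dock | (0.544, -0.093) | -1.19 |
| Carrier | (0.479, 0.055) | -1.35 |
| Latch | – | about 1.93 rad |

In dock axes the carrier is at x = -161, y = -5. Tool y already points along the bay's +x. I'll raise the arm and travel round over the bench to behind the carrier.

```bash
python3 -m inch '{"delta_pos":[[-50,0,0],[-100,0,0],[-100,-30,-45],[-100,-60,-90],[-100,-90,-135]],"roll":[0,0,0,0,0]}' 85
python3 -m inch '{"delta_pos":[[0,-30,-50],[0,-60,-100],[0,-90,-150],[0,-120,-190],[0,-136,-229]],"roll":[0,0,0,0,0]}'
```

```text
time: 0.98
position: [0.3417, -0.4628, 0.3314]
orientation: [1.801, 1.57, -0.944]
ft_force: [0.5, -0.2, 0.2]
grip_width: 0.994
time: 1.6
position: [0.5004, -0.2481, 0.3318]
orientation: [2.358, 1.57, -0.385]
ft_force: [0.3, 0.7, 1.5]
grip_width: 0.995
```

```bash
python3 -m inch '{"delta_pos":[[0,-55,-13],[0,-110,-26],[0,-165,-39],[0,-220,-52],[0,-275,-65]],"roll":[0,0,0,0,0]}'
python3 -m inch '{"delta_pos":[[0,-55,-13],[0,-110,-26],[0,-150,-36],[0,-175,-41],[0,-175,-41]],"roll":[0,0,0,0,0]}'
python3 - <<'E'
from h import *
from scipy.spatial.transform import Rotation as Rn
s=robot.sense();print(Rn.from_euler("xyz",s["orientation"]).as_matrix().round(3),s["position"],s["joint_positions"])
for n in("scene","top"):
    c=cam(n); cv2.imwrite(f"pics/{n}1.png",cv2.convertScaleAbs(cv2.resize(c["img"],(800,600),interpolation=cv2.INTER_CUBIC),alpha=1.5))
E
```

```text
time: 2.22
position: [0.4526, 0.0301, 0.3315]
orientation: [2.284, 1.57, -0.461]
ft_force: [0.4, -0.5, -0.7]
grip_width: 0.993
time: 2.85
position: [0.4226, 0.2076, 0.3315]
orientation: [-2.465, 1.57, 1.078]
ft_force: [-0.6, -1.0, -0.1]
grip_width: 0.997
[[ 0.     0.39  -0.921]
 [ 0.    -0.921 -0.39 ]
 [-1.    -0.    -0.   ]] [0.42261992 0.20760364 0.33149065] [ 0.21585939 -0.04660719 -0.72633869  1.68474696 -0.03129409  1.49135041
 -1.67756894]
```

View pics/scene1.png

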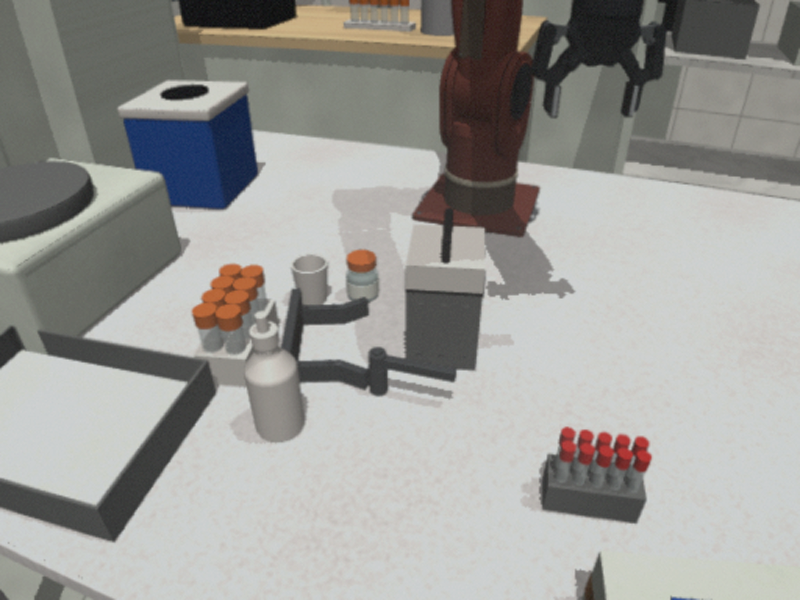

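View pics/top1.png

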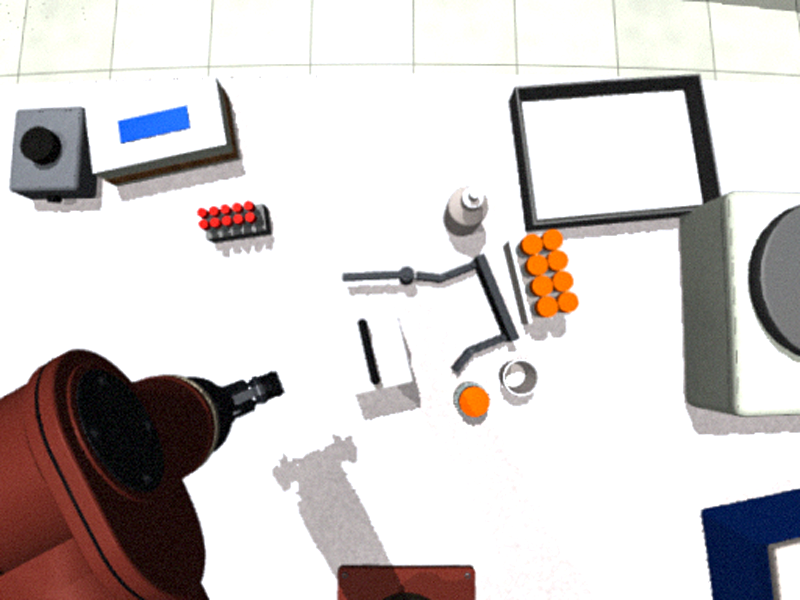

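The scene is undisturbed, and the gripper is behind the carrier and aligned with the bay axis. The outer finger links stick out about 20 mm past the fingertips, roughly 50 mm up, so I need to get as low as possible. I'll descend now.

```bash
python3 -m inch '{"delta_pos":[[60,0,2],[120,0,4],[180,0,6],[240,0,6],[280,0,6]],"roll":[0,0,0,0,0]}'
python3 -m inch '{"delta_pos":[[15,0,0],[30,0,0],[40,0,0],[44,0,0],[44,0,0]],"roll":[0,0,0,0,0]}'
python3 - <<'E'
from h import *
for n in("scene","top"):
    c=cam(n); cv2.imwrite(f"pics/{n}2.png",cv2.convertScaleAbs(cv2.resize(c["img"][100:260,200:400] if n=="scene" else c["img"][140:300,120:320],(750,600),interpolation=cv2.INTER_CUBIC),alpha=1.5))
E
```

```text
time: 3.58
position: [0.4173, 0.2011, 0.0488]
orientation: [0.204, 1.568, -2.543]
ft_force: [0.8, 0.8, 0.4]
grip_width: 0.994
time: 4.2
position: [0.4182, 0.2035, 0.0077]
orientation: [3.014, 1.57, 0.269]
ft_force: [-0.6, 0.1, 0.5]
grip_width: 0.991
```

View pics/scene2.png

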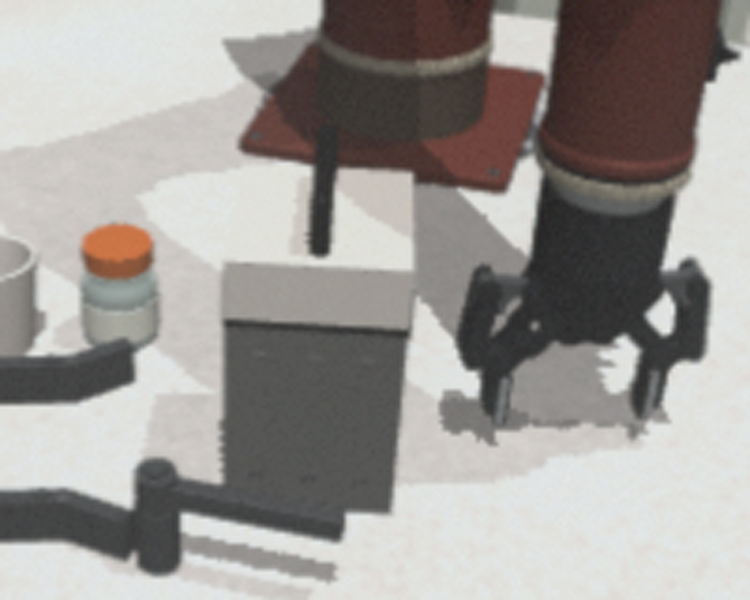

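View pics/top2.png

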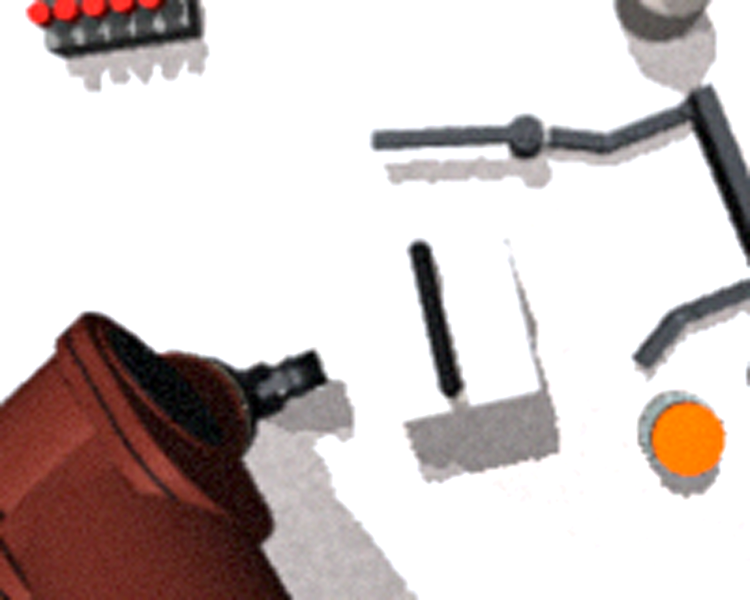

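The gripper stands upright behind the carrier. Its link bottoms are at crop pixel (475,365) and its tips at (495,420), so the links start about 43 mm above the tips. I'll go lower in small steps and watch the force.

```bash
python3 -m inch '{"delta_pos":[[4,0,0],[8,0,0],[12,0,0],[12,0,0],[12,0,0]],"roll":[0,0,0,0,0]}'
python3 -m inch '{"delta_pos":[[1,0,0],[2,0,0],[3,0,0],[4,0,0],[4,0,0]],"roll":[0,0,0,0,0]}'
```

```text
time: 4.92
position: [0.4179, 0.2034, -0.0047]
orientation: [-1.273, 1.571, 2.265]
ft_force: [-0.8, -0.3, 0.2]
grip_width: 0.996
time: 5.55
position: [0.4179, 0.2033, -0.0087]
orientation: [-0.301, 1.571, -3.046]
ft_force: [0.6, 0.2, 0.1]
grip_width: 0.995
```

No bench contact. I'll advance gently to first touch.

```bash
python3 -m inch '{"delta_pos":[[0,5,0],[0,10,0],[0,15,0],[0,20,0],[0,22,0]],"roll":[0,0,0,0,0]}'
python3 -m inch '{"delta_pos":[[0,3,0],[0,6,0],[0,9,0],[0,12,0],[0,15,0]],"roll":[0,0,0,0,0]}'
python3 - <<'E'
from h import *
for n in("scene","top"):
    c=cam(n); cv2.imwrite(f"pics/{n}3.png",cv2.convertScaleAbs(cv2.resize(c["img"][100:260,200:400] if n=="scene" else c["img"][140:300,120:320],(750,600),interpolation=cv2.INTER_CUBIC),alpha=1.5))
E
```

```text
time: 6.18
position: [0.4266, 0.1826, -0.0087]
orientation: [1.678, 1.571, -1.067]
ft_force: [-0.1, -0.0, -0.2]
grip_width: 0.994
time: 6.8
position: [0.4313, 0.1713, -0.0085]
orientation: [-1.623, 1.568, 1.917]
ft_force: [-5.8, 10.4, 2.4]
grip_width: 0.992
```

View pics/scene3.png

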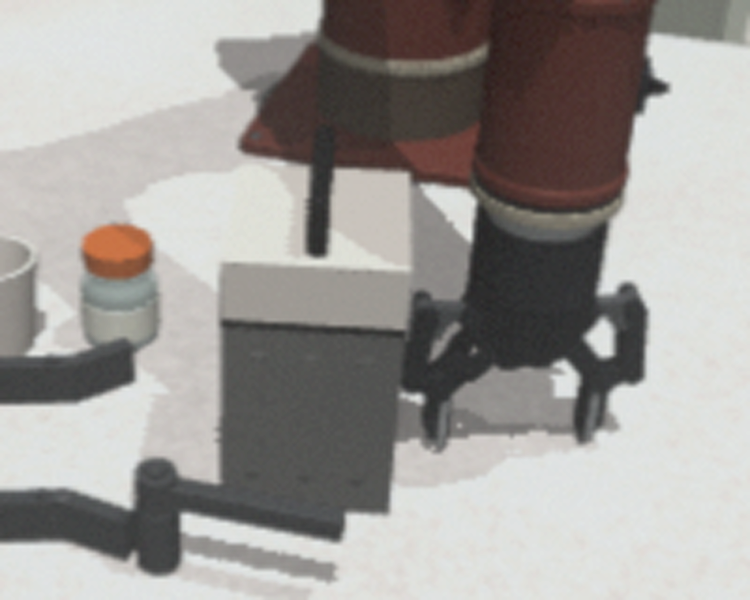

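View pics/top3.png

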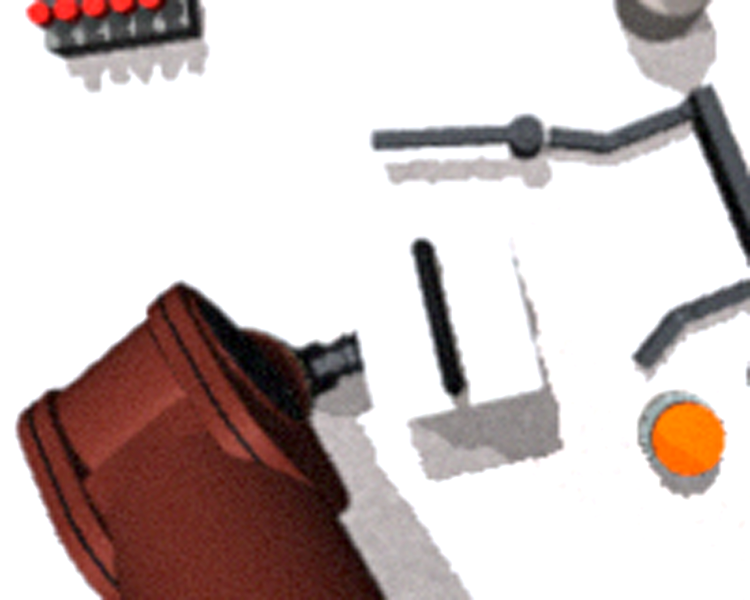

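The link has touched at about 46 mm height with roughly 12 N, and the carrier has moved 2–3 mm upright. I'll keep pushing slowly.

```bash
python3 -m inch '{"delta_pos":[[0,5,0],[0,10,0],[0,15,0],[0,20,0],[0,25,0]],"roll":[0,0,0,0,0]}'
python3 - <<'E'
from h import *
for n in("scene","top"):
    c=cam(n); cv2.imwrite(f"pics/{n}4.png",cv2.convertScaleAbs(cv2.resize(c["img"][100:260,200:400] if n=="scene" else c["img"][140:300,120:320],(750,600),interpolation=cv2.INTER_CUBIC),alpha=1.5))
E
```

```text
time: 7.52
position: [0.4408, 0.1482, -0.0086]
orientation: [-1.491, 1.568, 2.049]
ft_force: [-6.2, 9.1, 2.9]
grip_width: 0.997
```

View pics/scene4.png

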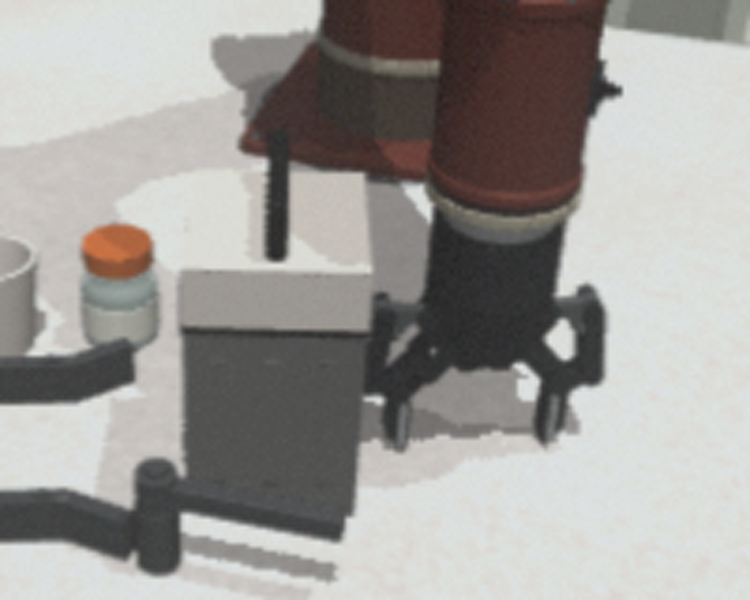

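View pics/top4.png

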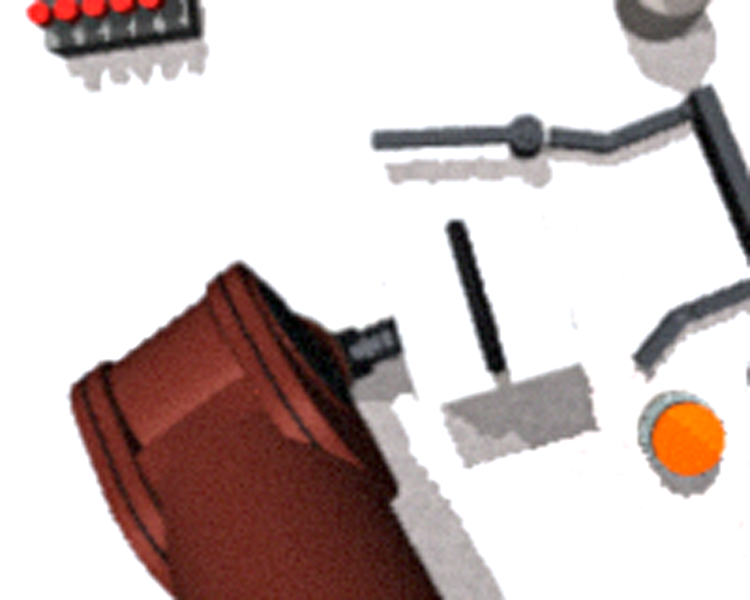

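It slides upright and is turning toward the bay axis; the handle now runs from crop (455,228) to (497,368). I'll write a handle measurement.

```bash
cat >> h.py <<'E'
yawD=-1.177; org=np.array([.5444,-.0935]); RD=np.array([[np.cos(yawD),-np.sin(yawD)],[np.sin(yawD),np.cos(yawD)]])
def dock(p): return (np.array(p)[...,:2]-org)@RD
def handle(c,exp):
    """exp: expected dock xy of carrier"""
    u=proj(c,[*(RD@np.array(exp)+org),.205])[0].astype(int)
    im=c["img"].max(2); m=np.zeros_like(im); r=24
    sl=np.s_[u[1]-r:u[1]+r,u[0]-r:u[0]+r]; m[sl]=(im[sl]<45)*255
    n,l,s,ce=cv2.connectedComponentsWithStats(m)
    best=1+np.argmin([np.hypot(*(ce[i]-u))+(s[i,4]<60)*1e3 for i in range(1,n)])
    ys,xs=np.nonzero(l==best); pts=np.c_[xs,ys].astype(float)
    vx,vy,x0,y0=cv2.fitLine(pts.astype(np.float32),cv2.DIST_L2,0,.01,.01).ravel()
    t=(pts-[x0,y0])@[vx,vy]; mid=np.array([x0,y0])+[vx*(t.max()+t.min())/2,vy*(t.max()+t.min())/2]
    W=onz(c,[mid-10*np.array([vx,vy]),mid,mid+10*np.array([vx,vy])],.203)
    d=W[2]-W[0]; d=d if d[0]>0 else -d
    return dock(W[1])*1000, np.arctan2(d[1],d[0])-np.pi/2-yawD, s[best,4]
def rep(exp):
    c=cam("top"); h=handle(c,exp); p=robot.sense()
    print("carrier dock mm",h[0].round(1),"rel yaw %.3f"%h[1],"area",h[2],"TCP dock",(dock(p["position"])*1000).round(1),"z",p["position"][2].round(4),"F",np.round(p["ft_force"],1))
    return c
E
python3 -c "
from h import *
rep([-.13,0])"
```

```text
carrier dock mm [-135.4    0.7] rel yaw -0.101 area 166 TCP dock [-262.    -2.8] z -0.0087 F [-2.7  5.7 -1.4]
```

```bash
python3 -m inch '{"delta_pos":[[0,8,0],[0,16,0],[0,24,0],[0,32,0],[0,40,0]],"roll":[0,0,0,0,0]}'
python3 - <<'E'
from h import *
c=rep([-.095,0])
cv2.imwrite("pics/top5.png",cv2.convertScaleAbs(cv2.resize(c["img"][140:300,120:320],(750,600)),alpha=1.5))
c=cam("scene");cv2.imwrite("pics/scene5.png",cv2.convertScaleAbs(cv2.resize(c["img"][100:260,140:340],(750,600)),alpha=1.5))
E
```

```text
time: 8.3
position: [0.4562, 0.1112, -0.0088]
orientation: [-1.345, 1.568, 2.196]
ft_force: [-4.8, 8.5, 0.7]
grip_width: 0.997
carrier dock mm [-98.8   5.1] rel yaw -0.001 area 173 TCP dock [-221.4   -2.9] z -0.0088 F [-2.9  7.1  0.4]
```

View pics/scene5.png

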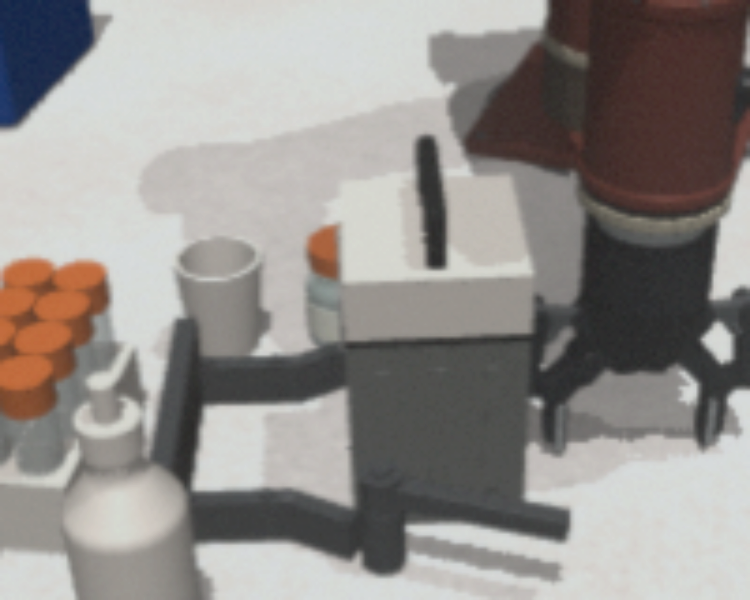

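View pics/top5.png

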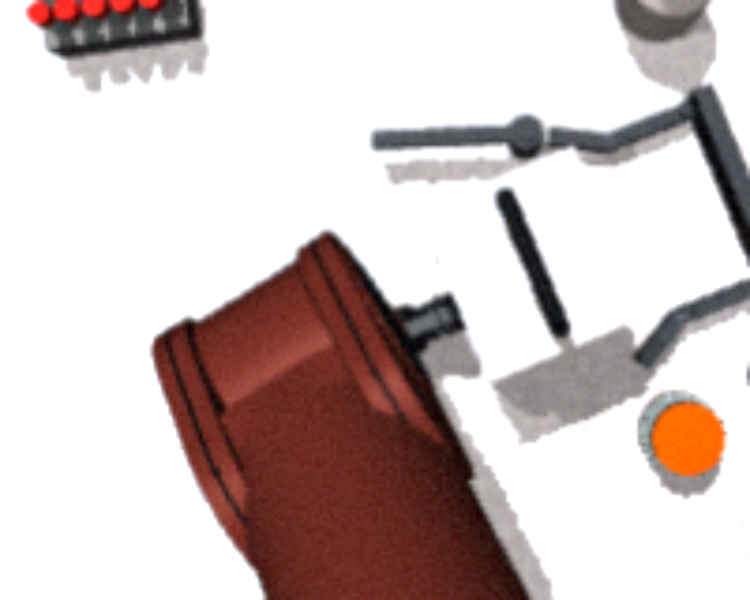

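The carrier is square to the bay and 5 mm to its +y side. I'll back off, recentre the pusher on it and continue.

```bash
python3 -m inch '{"delta_pos":[[0,-10,0],[0,-10,-8],[0,-4,-8],[0,2,-8],[0,8,-8]],"roll":[0,0,0,0,0]}'
python3 -m inch '{"delta_pos":[[0,6,0],[0,12,0],[0,18,0],[0,24,0],[0,30,0]],"roll":[0,0,0,0,0]}'
python3 -c "
from h import *
c=rep([-.065,0.004])
cv2.imwrite('pics/top6.png',cv2.convertScaleAbs(cv2.resize(c['img'][140:300,120:320],(750,600)),alpha=1.5))"
```

```text
time: 9.02
position: [0.4674, 0.1068, -0.0085]
orientation: [-1.803, 1.568, 1.737]
ft_force: [-5.6, 11.8, 3.1]
grip_width: 0.997
time: 9.65
position: [0.4765, 0.082, -0.0089]
orientation: [-1.232, 1.564, 2.31]
ft_force: [-22.1, 27.8, 9.2]
grip_width: 0.994
carrier dock mm [-64.1   4. ] rel yaw 0.027 area 176 TCP dock [-187.6    4.1] z -0.0092 F [-13.   18.7   3. ]
```

View pics/top6.png

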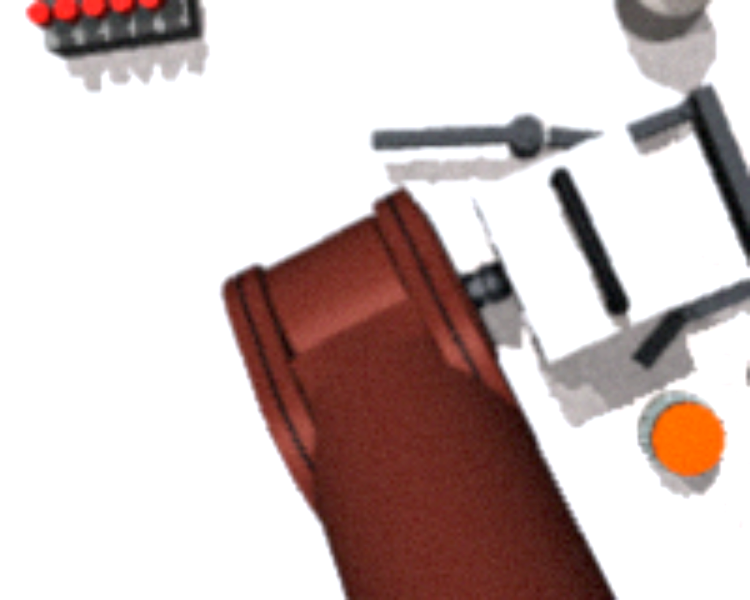

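The force rose to about 35 N because the carrier's front +y corner met the left flare; it is at y +4, turned 0.03 CCW. I'll back off, push at a point further to +y to swing the nose toward -y, and go slowly.

```bash
python3 -m inch '{"delta_pos":[[0,-14,0],[0,-14,-10],[0,-10,-10],[0,-6,-10],[0,-3,-10]],"roll":[0,0,0,0,0]}'
python3 -m inch '{"delta_pos":[[0,1,0],[0,2,0],[0,3,0],[0,4,0],[0,5,0]],"roll":[0,0,0,0,0]}'
python3 -c "
from h import *
c=rep([-.062,0.004])
c=cam('scene');cv2.imwrite('pics/scene7.png',cv2.convertScaleAbs(cv2.resize(c['img'][100:260,140:340],(750,600)),alpha=1.5))
"
```

```text
time: 10.32
position: [0.4867, 0.086, -0.0086]
orientation: [-1.578, 1.568, 1.961]
ft_force: [-10.4, 17.4, 7.5]
grip_width: 0.997
time: 10.95
position: [0.4867, 0.0856, -0.0084]
orientation: [-1.467, 1.564, 2.077]
ft_force: [-17.0, 28.1, 14.1]
grip_width: 0.996
carrier dock mm [-63.3   3.2] rel yaw 0.025 area 179 TCP dock [-187.5   15.5] z -0.0083 F [-16.7  25.2  11.8]
```

View pics/scene7.png

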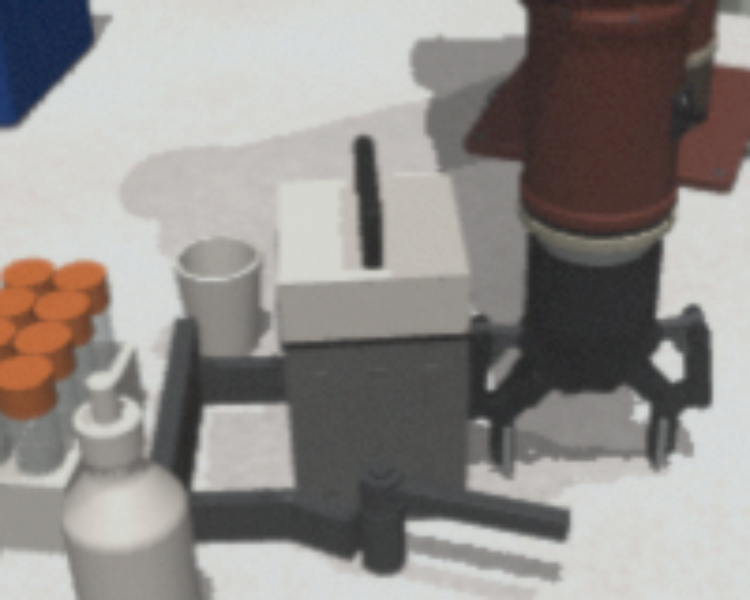

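Still held at about 33 N. I'll back off to relieve it and inspect the geometry closely before pushing any harder.

```bash
python3 -m inch '{"delta_pos":[[0,-8,0],[0,-16,0],[0,-20,0],[0,-20,0],[0,-20,0]],"roll":[0,0,0,0,0]}'
python3 - <<'E'
from h import *
c=rep([-.062,0.004])
h,y,_=handle(c,[-.062,.004]); s=cam("scene")
def fp(c,z,k,off,im):
    co=np.array([[50,-55],[50,55],[-50,55],[-50,-55]])/1000
    Ry=np.array([[np.cos(y),-np.sin(y)],[np.sin(y),np.cos(y)]])
    P=(co@Ry.T+h/1000)@RD.T+org
    q=proj(c,np.c_[P,np.full(4,z)]); q=((q-off+.5)*k-.5)
    cv2.polylines(im,[np.round(q).astype(int)],True,(0,0,255),1)
def dk(c,z,k,off,im):
    for sg in(1,-1):
        P=np.array([[64,60*sg],[-15,60*sg],[-50,80*sg]])/1000@RD.T+org
        q=((proj(c,np.c_[P,np.full(3,z)])-off+.5)*k-.5); cv2.polylines(im,[np.round(q).astype(int)],False,(0,200,0),1)
    P=np.array([[50,-70],[50,70]])/1000@RD.T+org
    q=((proj(c,np.c_[P,np.full(2,.06)])-off+.5)*k-.5); cv2.polylines(im,[np.round(q).astype(int)],False,(255,0,0),1)
for c,n,(r0,c0) in((c,"top",(150,230)),(s,"scene",(130,150))):
    k=6; im=cv2.convertScaleAbs(cv2.resize(c["img"][r0:r0+95,c0:c0+125],None,fx=k,fy=k,interpolation=cv2.INTER_CUBIC),alpha=1.5)
    off=np.array([c0,r0]); fp(c,0,k,off,im); fp(c,.17,k,off,im); dk(c,.03,k,off,im)
    cv2.imwrite(f"pics/{n}8.png",im)
E
```

```text
time: 11.68
position: [0.4818, 0.0973, -0.0087]
orientation: [1.168, 1.571, -1.577]
ft_force: [0.4, -0.9, 0.4]
grip_width: 0.994
carrier dock mm [-63.4   3.6] rel yaw 0.030 area 175 TCP dock [-200.2   15.4] z -0.0087 F [ 0.7 -0.7  0.2]
```

View pics/top8.png

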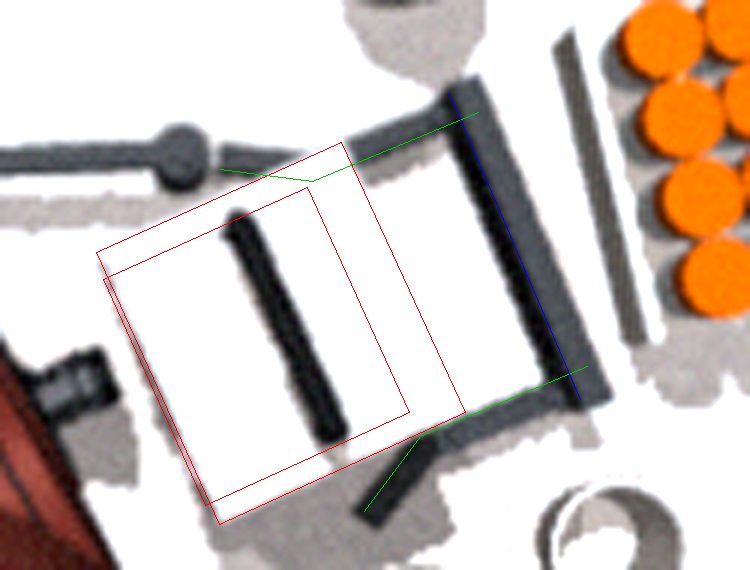

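View pics/scene8.png

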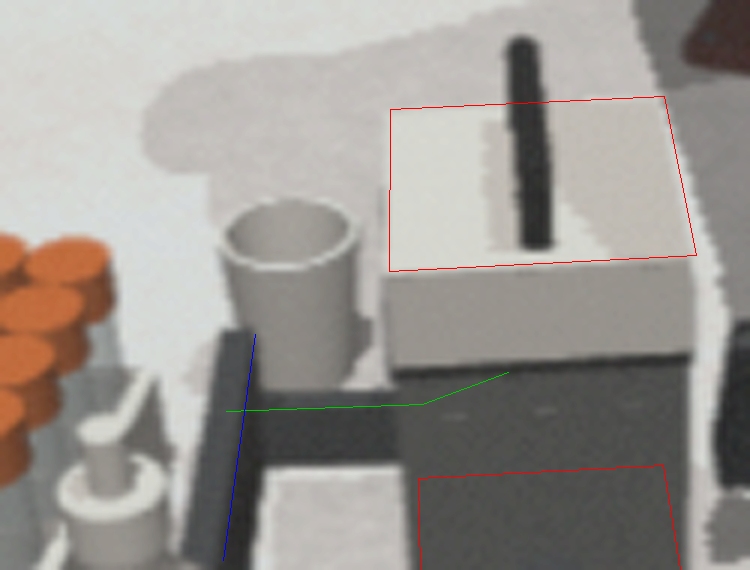

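The left throat corner at zoom (315,180) is where the carrier's front +y corner sits, about 3–5 mm too far to +y. I'll press and drag diagonally along the flare (+x, -y) so contact friction carries the carrier sideways.

```bash
python3 -m inch '{"delta_pos":[[0,13,0],[0,15,3],[0,17,6],[0,18,9],[0,19,12]],"roll":[0,0,0,0,0]}'
python3 -c "
from h import *
c=rep([-.062,0.004])"
```

```text
time: 12.4
position: [0.4778, 0.0769, -0.0087]
orientation: [-1.924, 1.569, 1.616]
ft_force: [-1.7, 9.0, -1.1]
grip_width: 0.995
carrier dock mm [-58.8   1.6] rel yaw 0.034 area 176 TCP dock [-182.7    3.3] z -0.0088 F [-5.   8.6  2.9]
```

That worked: the force is down to 9 N and the carrier is at y = 1.6. I'll repeat it once, then push straight.

```bash
python3 -m inch '{"delta_pos":[[0,-8,0],[0,-8,-12],[0,2,-12],[0,7,-9],[0,12,-6]],"roll":[0,0,0,0,0]}'
python3 -m inch '{"delta_pos":[[0,3,1],[0,6,2],[0,9,3],[0,12,4],[0,15,5]],"roll":[0,0,0,0,0]}'
python3 -c "
from h import *
c=rep([-.04,0.001])"
```

```text
time: 13.08
position: [0.4887, 0.0684, -0.0086]
orientation: [-2.205, 1.568, 1.335]
ft_force: [-2.3, 8.9, -1.0]
grip_width: 0.998
time: 13.7
position: [0.4898, 0.0527, -0.0086]
orientation: [-2.19, 1.568, 1.35]
ft_force: [-0.3, 8.5, -1.2]
grip_width: 0.995
carrier dock mm [-32.2  -5.7] rel yaw 0.015 area 183 TCP dock [-155.4    5.5] z -0.0086 F [-0.8  9.1  0.1]
```

```bash
python3 -m inch '{"delta_pos":[[0,-6,0],[0,-6,7],[0,2,7],[0,6,7],[0,10,7]],"roll":[0,0,0,0,0]}'
python3 -m inch '{"delta_pos":[[0,3,0],[0,6,0],[0,9,0],[0,12,0],[0,15,0]],"roll":[0,0,0,0,0]}'
python3 -c "
from h import *
c=rep([-.012,-0.004])
cv2.imwrite('pics/top9.png',cv2.convertScaleAbs(cv2.resize(c['img'][140:300,120:320],(750,600)),alpha=1.5))
c=cam('scene');cv2.imwrite('pics/scene9.png',cv2.convertScaleAbs(cv2.resize(c['img'][100:260,110:310],(750,600)),alpha=1.5))
"
```

```text
time: 14.38
position: [0.486, 0.0404, -0.0087]
orientation: [-1.438, 1.569, 2.102]
ft_force: [-4.2, 9.4, 1.1]
grip_width: 0.995
time: 15.0
position: [0.4918, 0.0268, -0.0088]
orientation: [-1.45, 1.569, 2.089]
ft_force: [-4.0, 10.0, 2.5]
grip_width: 0.996
carrier dock mm [-8.1 -5.6] rel yaw -0.001 area 192 TCP dock [-130.7   -2.5] z -0.0088 F [-3.5  8.8  1. ]
```

View pics/top9.png

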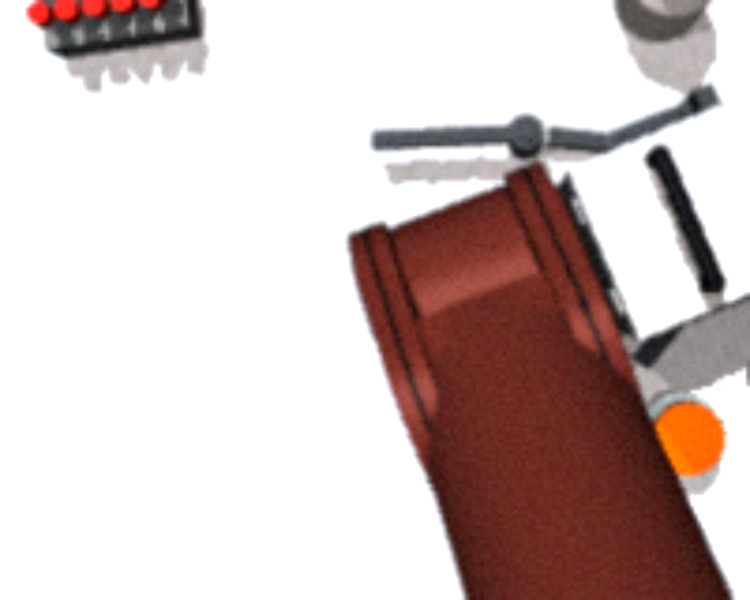

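View pics/scene9.png

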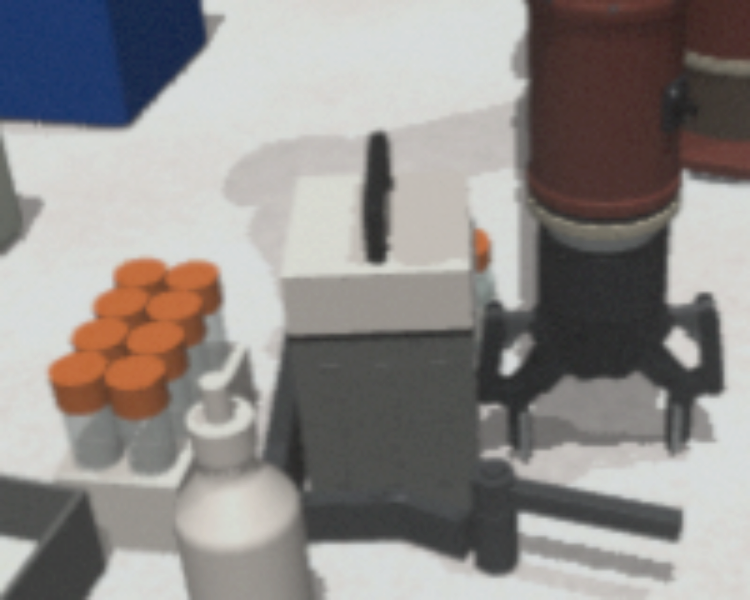

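The carrier is square at x = -8, between the rails and upright. I'll make the last push until force shows the stop.

```bash
python3 -m inch '{"delta_pos":[[0,2,0],[0,4,0],[0,6,0],[0,8,0],[0,8,0]],"roll":[0,0,0,0,0]}'
python3 -m inch '{"delta_pos":[[0,1,0],[0,2,0],[0,3,0],[0,3,0],[0,3,0]],"roll":[0,0,0,0,0]}'
python3 -c "
from h import *
c=rep([-.0,-0.004])"
```

```text
time: 15.72
position: [0.4948, 0.0207, -0.0087]
orientation: [-1.655, 1.568, 1.886]
ft_force: [-4.7, 14.5, 2.6]
grip_width: 0.997
time: 16.35
position: [0.4959, 0.0206, -0.0085]
orientation: [-1.842, 1.565, 1.702]
ft_force: [-6.6, 24.2, 4.2]
grip_width: 1.0
carrier dock mm [-0.8 -4.7] rel yaw -0.016 area 196 TCP dock [-124.   -1.] z -0.0085 F [-5.2 22.7  3.9]
```

The force rose with no motion, so the stop is reached. To ensure it is square, I'll press lightly on the -y and then the +y third of the face.

```bash
python3 -m inch '{"delta_pos":[[0,-12,0],[0,-12,12],[0,-12,24],[0,-6,26],[0,-3,26]],"roll":[0,0,0,0,0]}'
python3 -m inch '{"delta_pos":[[0,1,0],[0,2,0],[0,3,0],[0,3,0],[0,3,0]],"roll":[0,0,0,0,0]}'
python3 -c "
from h import *
c=rep([-.0,-0.004])"
python3 -m inch '{"delta_pos":[[0,-12,0],[0,-12,-20],[0,-12,-40],[0,-6,-50],[0,-2,-50]],"roll":[0,0,0,0,0]}'
python3 -m inch '{"delta_pos":[[0,1,0],[0,2,0],[0,2,0],[0,2,0],[0,2,0]],"roll":[0,0,0,0,0]}'
python3 -c "
from h import *
c=rep([-.0,-0.004])"
```

```text
time: 17.02
position: [0.4695, 0.0099, -0.009]
orientation: [-1.079, 1.566, 2.459]
ft_force: [-14.0, 21.3, 8.5]
grip_width: 0.998
time: 17.65
position: [0.47, 0.0102, -0.0093]
orientation: [-1.237, 1.564, 2.305]
ft_force: [-12.6, 23.7, 6.2]
grip_width: 0.995
carrier dock mm [-0.8 -4.7] rel yaw -0.018 area 198 TCP dock [-124.3  -28.9] z -0.0093 F [-13.2  24.6   5.1]
time: 18.32
position: [0.5182, 0.0295, -0.0085]
orientation: [-1.908, 1.567, 1.632]
ft_force: [-7.3, 22.6, 6.6]
grip_width: 0.995
time: 18.95
position: [0.518, 0.0295, -0.0084]
orientation: [-1.863, 1.566, 1.68]
ft_force: [-6.1, 21.1, 5.5]
grip_width: 0.994
carrier dock mm [-0.8 -4.7] rel yaw -0.014 area 196 TCP dock [-123.7   22.8] z -0.0084 F [-6.  21.2  4.2]
```

The carrier stays put under both presses (TCP x -124.3 and -123.7), so it is home and square. Now the latch: retreat, rise, go over to the +y side of the bar and descend with TCP z ≈ 10 mm. That leaves the finger sides at bar height and the body above it.

```bash
python3 -m inch '{"delta_pos":[[0,-30,0],[-50,-40,0],[-110,-45,0],[-120,-60,-50],[-120,-78,-100]],"roll":[0,0,0,0,0]}'
python3 -m inch '{"delta_pos":[[0,0,-28],[0,0,-28],[30,0,-28],[60,0,-28],[60,0,-28]],"roll":[0,0,0,0,0]}'
python3 - <<'E'
from h import *
c=cam("top"); h=handle(c,[0,-.004]);print(h, dock(robot.sense()["position"])*1000)
post=None
cv2.imwrite('pics/top10.png',cv2.convertScaleAbs(cv2.resize(c['img'][140:300,120:320],(750,600)),alpha=1.5))
c=cam('scene');cv2.imwrite('pics/scene10.png',cv2.convertScaleAbs(cv2.resize(c['img'][100:260,170:370],(750,600)),alpha=1.5))
E
```

```text
time: 19.62
position: [0.5836, 0.1334, 0.1138]
orientation: [2.407, 1.566, -0.342]
ft_force: [0.2, -0.6, 0.1]
grip_width: 0.997
time: 20.25
position: [0.6046, 0.1437, 0.0492]
orientation: [-0.038, 1.566, -2.784]
ft_force: [-0.6, 0.2, 0.7]
grip_width: 0.995
(array([-0.62912579, -4.69173155]), np.float64(-0.01550584726179105), np.int32(187)) [-196.24913921  147.99747737]
```

View pics/top10.png

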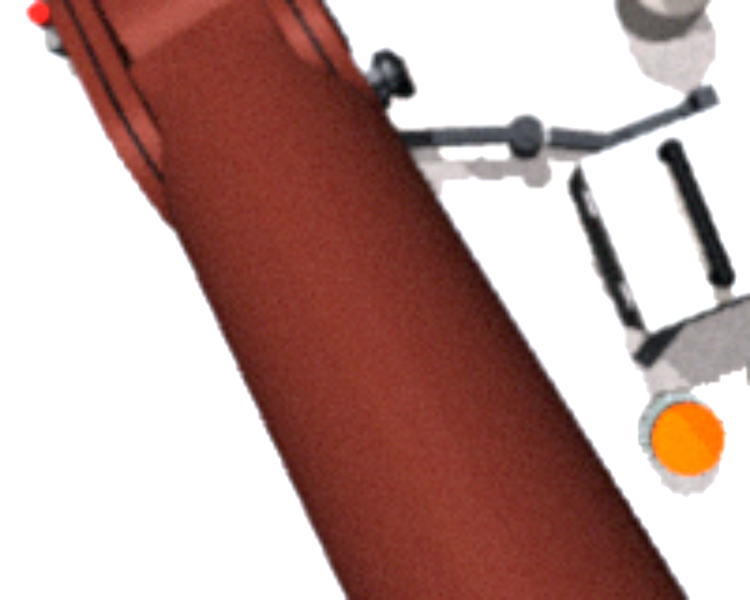

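View pics/scene10.png

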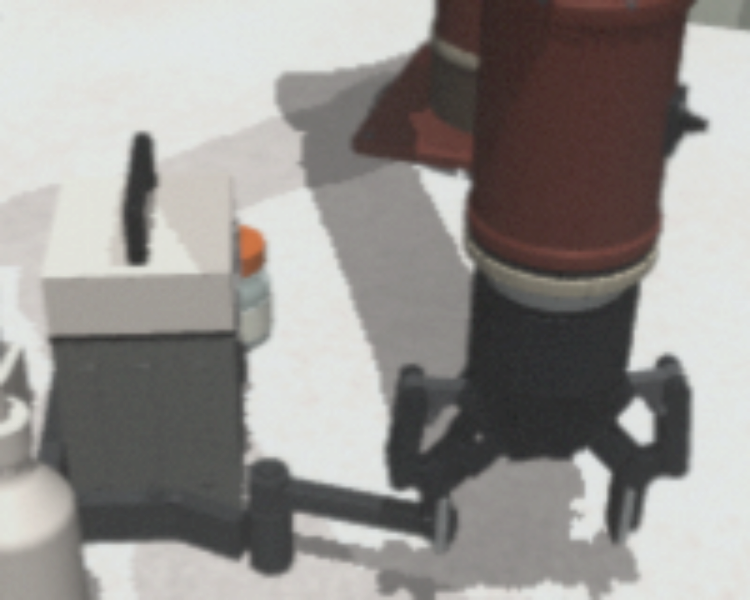

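The front finger at crop (440,525) is on the +y side of the bar tip at (430,515). The carrier still reads home. I'll descend 39 mm, then sweep the bar.

```bash
python3 -m inch '{"delta_pos":[[10,0,0],[20,0,0],[30,0,0],[39,0,0],[39,0,0]],"roll":[0,0,0,0,0]}'
python3 -m inch '{"delta_pos":[[0,-3,12],[0,-6,24],[0,-7,41],[0,-6,56],[0,-4,70]],"roll":[0,0,0,0,0]}'
python3 - <<'E'
from h import *
c=cam("top"); h=handle(c,[0,-.004]);print(h, dock(robot.sense()["position"])*1000,robot.sense()["position"][2])
c=cam('scene');cv2.imwrite('pics/scene11.png',cv2.convertScaleAbs(cv2.resize(c['img'][100:260,170:370],(750,600)),alpha=1.5))
E
```

```text
time: 20.98
position: [0.6061, 0.1458, 0.0113]
orientation: [-0.299, 1.569, -3.043]
ft_force: [0.1, 0.6, 0.2]
grip_width: 0.994
time: 21.6
position: [0.5398, 0.1221, 0.0126]
orientation: [2.561, 1.57, -0.184]
ft_force: [1.0, 0.6, 0.3]
grip_width: 0.997
(array([-0.6236498 , -4.51420189]), np.float64(-0.00989013971467223), np.int32(184)) [-200.13580389   76.77214805] 0.012263071861990476
```

View pics/scene11.png

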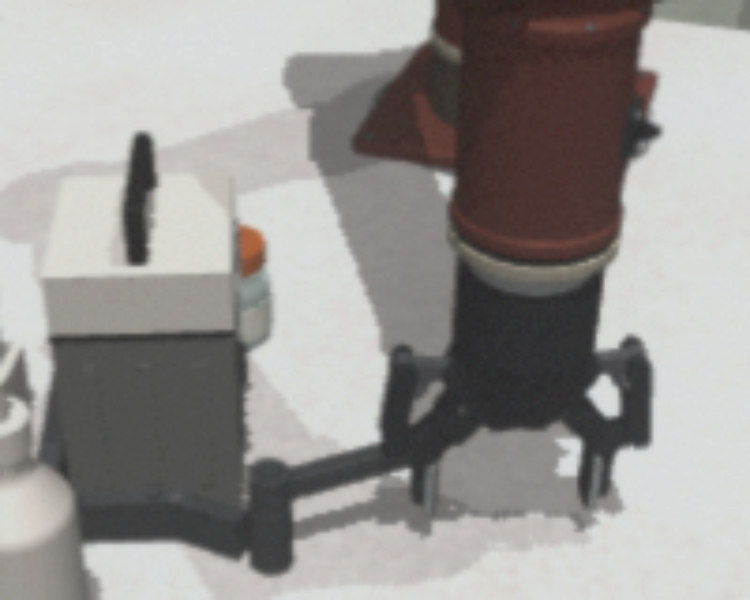

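The bar is swinging in and now runs behind the finger at about a ≈ 1.2. I'll continue the arc.

```bash
python3 -m inch '{"delta_pos":[[0,6,14],[0,15,28],[0,27,38],[0,40,48],[0,50,52]],"roll":[0,0,0,0,0]}'
python3 - <<'E'
from h import *
c=cam("top"); h=handle(c,[0,-.004]);print(h, dock(robot.sense()["position"])*1000,robot.sense()["position"][2])
cv2.imwrite('pics/top12.png',cv2.convertScaleAbs(cv2.resize(c['img'][140:300,120:320],(750,600)),alpha=1.5))
c=cam('scene');cv2.imwrite('pics/scene12.png',cv2.convertScaleAbs(cv2.resize(c['img'][100:260,170:370],(750,600)),alpha=1.5))
E
```

```text
time: 22.32
position: [0.5117, 0.0545, 0.0122]
orientation: [0.441, 1.57, -2.305]
ft_force: [-0.9, 0.1, -0.0]
grip_width: 0.992
(array([-0.63401488, -4.51190927]), np.float64(-0.014063348291694311), np.int32(186)) [-147.91269815   26.4068206 ] 0.012197921706584982
```

View pics/scene12.png

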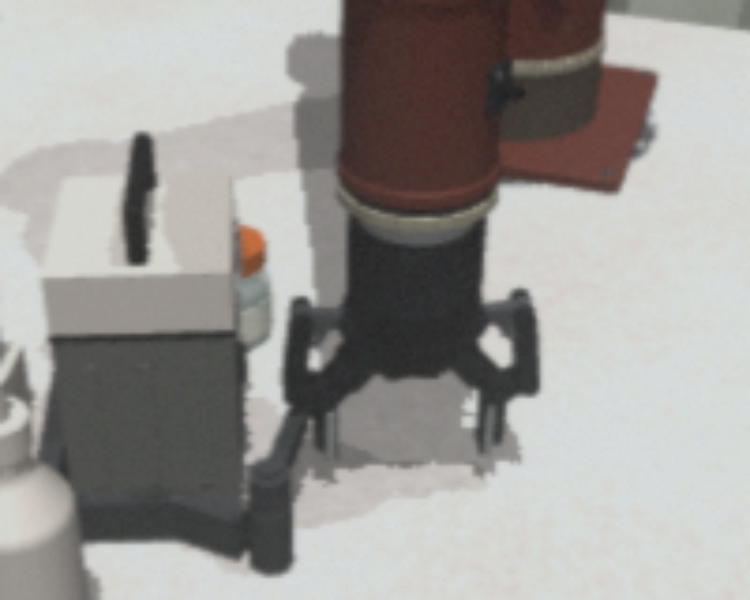

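View pics/top12.png

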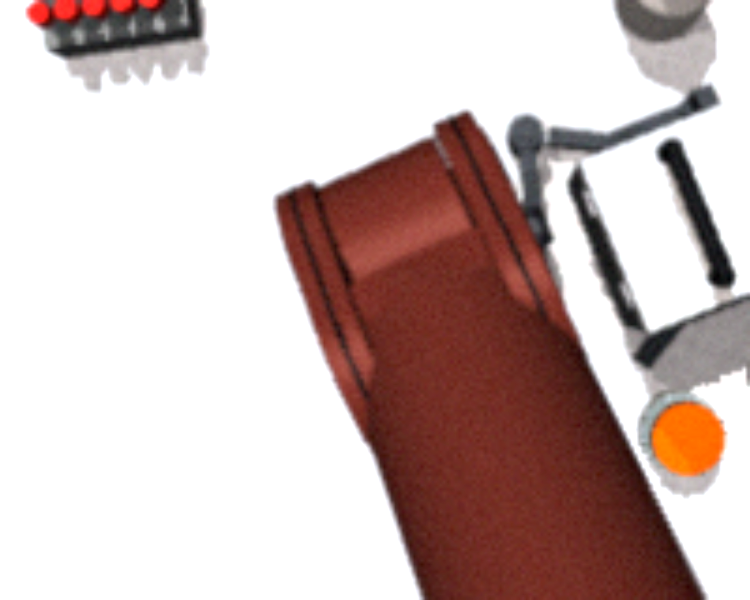

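The bar is at a ≈ 0.35. For the final closing I'll back off, drop to the low height so the protruding link meets the bar (keeping clear of the carrier), and push shut.

```bash
python3 -m inch '{"delta_pos":[[0,-25,0],[0,-40,5],[15,-40,10],[21,-40,10],[21,-36,10]],"roll":[0,0,0,0,0]}'
python3 -m inch '{"delta_pos":[[0,7,0],[0,14,0],[0,21,0],[0,28,0],[0,33,0]],"roll":[0,0,0,0,0]}'
python3 -m inch '{"delta_pos":[[0,2,0],[0,4,0],[0,6,0],[0,7,0],[0,7,0]],"roll":[0,0,0,0,0]}'
python3 - <<'E'
from h import *
rep([0,-.004])
c=cam('scene');cv2.imwrite('pics/scene13.png',cv2.convertScaleAbs(cv2.resize(c['img'][100:260,170:370],(750,600)),alpha=1.5))
E
```

```text
time: 23.05
position: [0.4886, 0.085, -0.0095]
orientation: [-0.339, 1.569, -3.084]
ft_force: [0.2, 0.2, 0.6]
grip_width: 0.994
time: 23.68
position: [0.5018, 0.0547, -0.0087]
orientation: [-1.018, 1.571, 2.52]
ft_force: [-1.0, 0.1, -0.7]
grip_width: 0.994
time: 24.3
position: [0.5044, 0.0487, -0.0087]
orientation: [2.739, 1.571, -0.006]
ft_force: [-0.6, 0.1, -0.7]
grip_width: 0.996
carrier dock mm [-0.6 -4.5] rel yaw -0.009 area 185 TCP dock [-146.7   17.7] z -0.0086 F [ 0.3 -0.3 -0.3]
```

View pics/scene13.png

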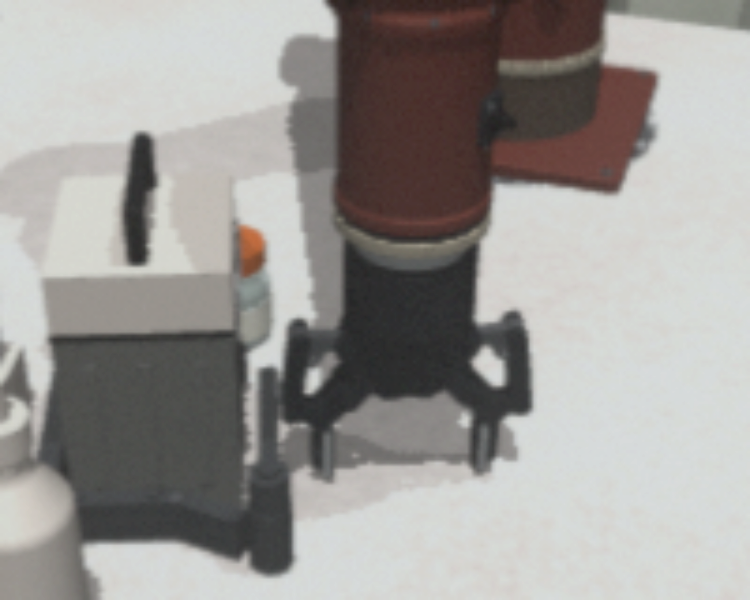

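Nearly shut. I'll press on until the latch's stop is felt.

```bash
python3 -m inch '{"delta_pos":[[0,1,0],[0,2,0],[0,3,0],[0,4,0],[0,4,0]],"roll":[0,0,0,0,0]}'
python3 -m inch '{"delta_pos":[[0,1,0],[0,2,0],[0,2,0],[0,2,0],[0,2,0]],"roll":[0,0,0,0,0]}'
```

```text
time: 25.02
position: [0.5049, 0.0478, -0.0088]
orientation: [-1.528, 1.568, 2.012]
ft_force: [-3.9, 10.2, 1.3]
grip_width: 0.997
time: 25.65
position: [0.5049, 0.0476, -0.0088]
orientation: [-1.428, 1.566, 2.115]
ft_force: [-9.5, 16.6, 4.1]
grip_width: 0.995
```

It has a firm stop at 19 N with no motion. I'll retreat clear, rise and check.

```bash
python3 -m inch '{"delta_pos":[[0,-30,0],[0,-70,0],[-40,-90,0],[-100,-100,0],[-160,-110,0]],"roll":[0,0,0,0,0]}'
python3 -m inch '{"delta_pos":[[-50,-30,0],[-100,-60,0],[-100,-60,0],[-100,-60,0],[-100,-60,0]],"roll":[0,0,0,0,0]}'
python3 - <<'E'
from h import *
c=rep([0,-.004])
k=6
for c,n,(r0,c0) in((c,"top",(150,230)),(cam("scene"),"scene",(130,130))):
    im=cv2.convertScaleAbs(cv2.resize(c["img"][r0:r0+95,c0:c0+125],None,fx=k,fy=k,interpolation=cv2.INTER_CUBIC),alpha=1.5)
    cv2.imwrite(f"pics/{n}14.png",im)
E
```

```text
time: 26.28
position: [0.4637, 0.145, 0.153]
orientation: [-0.268, 1.571, -3.013]
ft_force: [1.2, -0.8, 0.2]
grip_width: 0.997
time: 26.9
position: [0.4408, 0.1988, 0.2499]
orientation: [-0.106, 1.568, -2.852]
ft_force: [0.3, 0.6, -1.2]
grip_width: 0.991
carrier dock mm [-0.6 -4.5] rel yaw -0.013 area 184 TCP dock [-309.8   16.5] z 0.25 F [ 0.5  0.  -1. ]
```

View pics/top14.png

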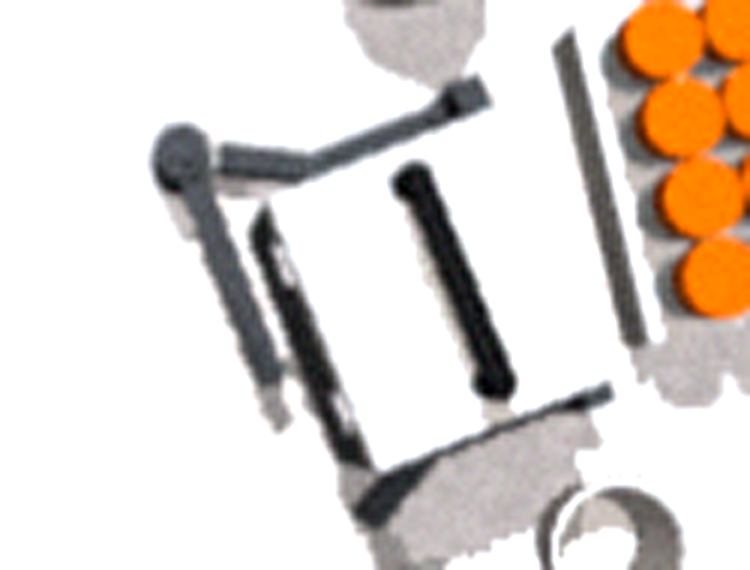

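View pics/scene14.png

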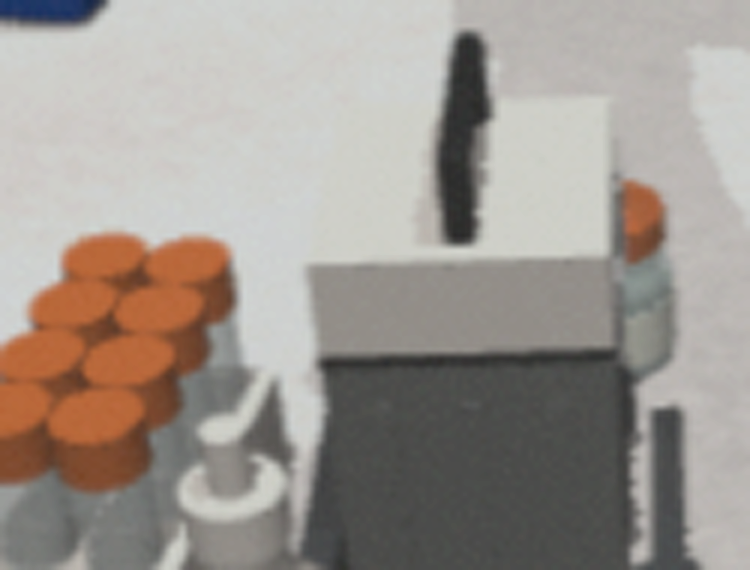

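The bar runs from the post at zoom (182,152) to its tip at about (267,385), parallel to the carrier's back. I'll measure the latch angle, check the bystanders against the first picture, then hand in.

```bash
python3 - <<'E'
from h import *
c=cam("top")
f=lambda u,z: onz(c,(np.array(u,float)+.5)/6-.5+[230,150],z)[0]
p,t=dock(f([182,152],.066))*1000,dock(f([267,385],.061))*1000
b=t-p;print(p,t,"a",np.arctan2(-b[0],-b[1]),"len",np.hypot(*b))
o=cv2.cvtColor(cv2.resize(cv2.imread("pics/top0.png"),(512,384),interpolation=cv2.INTER_AREA),cv2.COLOR_BGR2HSV); n=cv2.cvtColor(c["img"],cv2.COLOR_BGR2HSV)
for nm,lo,hi in(("orange",(8,200,100),(20,255,255)),("red",(0,200,80),(5,255,255))):
    for im in(o,n):
        k,l,s,ce=cv2.connectedComponentsWithStats(cv2.inRange(im,lo,hi)); print(nm,sorted(np.round(ce[i],1).tolist() for i in range(1,k) if s[i,4]>12))
print(cv2.phaseCorrelate(o[110:160,280:320,2].astype(float),n[110:160,280:320,2].astype(float)), robot.sense()["time"])
cv2.imwrite("pics/top15.png",cv2.resize(c["img"],(800,600)))
E
```

```text
[-64.62475509  89.77540634] [-69.2756821  -13.85235591] a 0.0448509923691221 len 103.73207908918398
orange [[303.0, 256.6], [351.3, 174.6]]
orange [[303.1, 256.8], [351.1, 174.6]]
red [[129.2, 135.8], [130.3, 143.1], [136.3, 135.0], [137.2, 142.1], [143.9, 134.0], [144.8, 140.8], [151.4, 132.8], [151.8, 139.9], [159.0, 131.6], [159.4, 138.8]]
red [[129.1, 135.7], [136.5, 135.0], [139.0, 140.2], [151.5, 132.7], [152.1, 140.0], [159.3, 135.8]]
((0.048020892522949055, -0.04553881958730699), 0.982330946772493) 27.05
```

View pics/top15.png

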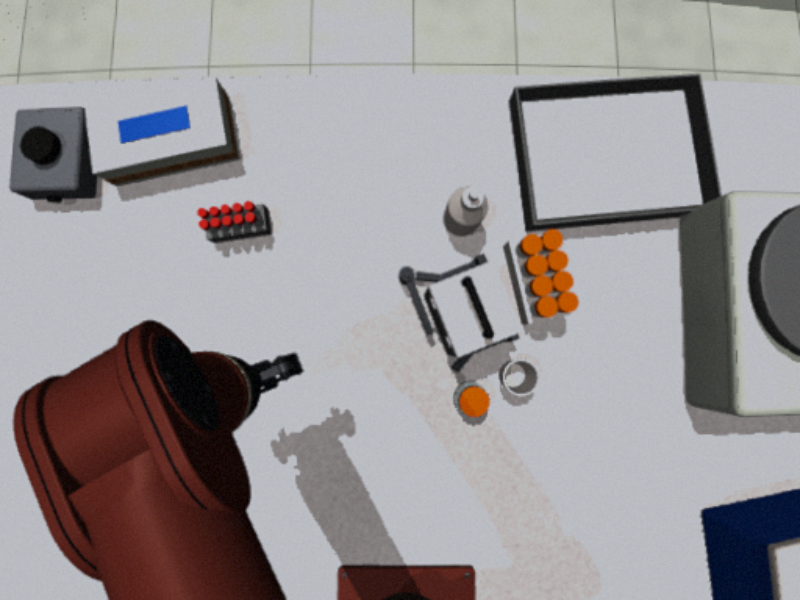

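Bystanders are unmoved: orange lids and spray within a fraction of a pixel, and the red caps where they still separate. My hand-picked latch angle reads 0.045 rad, so I'll check it with a line fit relative to the handle.

```bash
python3 - <<'E'
from h import *
c=cam("top"); g=c["img"].max(2)
A=proj(c,[*(RD@[-.066,.066]+org),.061])[0];B=proj(c,[*(RD@[-.066,-.008]+org),.061])[0]
d=(B-A)/np.linalg.norm(B-A);nn=np.array([-d[1],d[0]]);pts=[]
for s in np.linspace(0,1,40):
    q=A+(B-A)*s; t=np.linspace(-4,4,81); xy=(q+t[:,None]*nn).astype(np.float32)
    v=cv2.remap(g.astype(np.float32),xy[None,:,0],xy[None,:,1],cv2.INTER_LINEAR)[0]
    w=np.clip(110-v,0,None); w[np.abs(t)>3.2]=0
    if w.sum()>0: pts.append(q+nn*(w*t).sum()/w.sum())
W=dock(onz(c,pts,.061))*1000
l=cv2.fitLine(W.astype(np.float32),cv2.DIST_HUBER,0,.01,.01).ravel();print("a",np.arctan(l[0]/l[1]),"x at y",[(y,round(float(l[2]+l[0]/l[1]*(y-l[3])),1)) for y in(90,-15)],"handle rel",handle(c,[0,-.004])[1])
E
```

```text
a 0.024187999 x at y [(90, -65.0), (-15, -67.6)] handle rel -0.013287825773420803
```

Relative to the docked carrier's yaw the bar is at a ≈ 0.01, which is shut within measurement noise and agrees with the firm stop. I'm handing in.

```bash
python3 -c "
from cell import robot
robot.job_done(); s=robot.sense(); print(s['time'],s['ft_force'])"
```

```text
the job is handed in; nothing more can be done
the job is handed in; nothing more can be done
```

The carrier is docked against the back stop and the latch is shut behind it. I handed the job in at about 27 s with the gripper clear of everything; no verdict is reported.

**Pushing the carrier:** I pushed it with the outer link of the open gripper. The tool could not be tilted to use the fingertips, so contact was about 46 mm up, slightly above the lowest 40 mm. It stayed upright in every picture I checked. It caught once on the left flare at about 36 N, so I backed off, drew it sideways with a diagonal push and carried on.

**Carrier check:** Its position reads x -0.6 mm and y -4.5 mm in the bay. It did not move when I pressed with about 25 N on each side of its back face. Its yaw reads -0.013 rad against my dock estimate, which is within that estimate's error.

**Latch check:** I pushed it until it met a firm stop at about 19 N with no motion. The angle measurements differ slightly: 0.045 rad from picked pixels, 0.024 from a line fit, and about 0.01 relative to the docked carrier. I take that as shut.

**Other things on the bench:** The jar lid, the large rack's caps and the small rack's caps line up with the first picture to within about 0.3 pixel. Some of the red caps merged in the final mask and could not be compared one by one. The cup and the spray bottle I compared only by eye, and they looked unmoved.

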